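# Balance the lid of the glue press ready for its stay

## Robot

A 7-joint arm with a two-finger parallel gripper is mounted at the origin on a cart in front of the work surface, level with it; the furniture and walls round the work are solid. World frame = base frame: x ahead of the robot, y to its left, z up, the work surface at z = 0. Lengths are in m, angles in rad, forces in N, time in s.
With the tool pointing down it reaches from about 0.4 to 0.925 m from the base axis. Payload 5.6 kg.
Tool frame: the origin (TCP) lies on the centre line of the jaws, within the pads' length; the fingertips stand 8 mm ahead of it and the grasp point (between the pads) lies 11 mm behind it; z points along the fingers, y is the line along which they close (so a half turn about z gives the same grasp; the last joint's range is limited). The gripper opens to 85 mm and grips with 20 to 120 N. Pads are 22 mm wide; open, the fingers measure 114 mm over their backs; the gripper's body (76 mm by 85 mm) begins 54 mm behind the grasp point. The pads swing forward as they close: fully open they stand 13 mm farther back than shut.
Start: joints at [-1.378, 0.468, -0.012, 1.603, 0.006, 1.071, -0.056], TCP at [0.152, 0.632, 0.239] pointing down, gripper open.
Joint ranges: [-2.53, 2.53], [-0.31, 2.02], [-1.57, 1.55], [0.28, 2.44], [-1.29, 4.43], [0.15, 1.84], [-2.92, 2.92]. Speed limits (rad/s): [2.57, 2.57, 3.14, 3.14, 3.14, 3.14, 3.14].

## Interface

Orientations are given as a unit quaternion [x, y, z, w].
In Python, from station import monitor, vision, ticket gives the robot as it stands.
- The arm moves only by the tool servo_tool, never from a script. Its arguments are lists of equal length, an entry for each row: "grip": the finger opening in m, from 0 to 0.0854; "offset": the shift along the tool's x, y, z in m, a list of three; "rot": the turn, a rotation vector about the tool's x, y, z in rad, a list of three. In form: {"grip": [grip, ...], "offset": [[x, y, z], ...], "rot": [[wx, wy, wz], ...]}. A call has 1 to 10 rows; each row shifts and turns the commanded pose from where the row before left it, along the tool's axes as they then stand; what a row does not reach is not made up. A row lasts 1/10 s, in which the tool goes at most 50 mm and 8.59 degrees, less where a joint would pass 70% of its speed; a pose out of reach is approached as far as the arm can. A call with a gripper value outside its range is refused whole. The fingers move at their own pace and stop on an object; "grip_force" is the grip in N (left out, the last holds). Time passes only in rows, so rows that do not move let the fingers close. It gives the time, the measured TCP pose, the force, the opening and the grip force at its end, in the units of the state.
- monitor.read_state(): the state, without advancing time (a new reading comes with each control period).
- vision.camera(name): name is "scene" or "top"; returns the picture (400x640x3 uint8, red, green, blue); there is no depth.
- vision.camera_params(name): a dict with "fov_y" (degrees; the focal length in pixels is half the picture's height over the tangent of half this angle, whatever the lens; pixels are square), "cx", "cy" (the principal point, pixels), "rvec" (rotation vector, rad) and "tvec" (3), from world to camera coordinates, as OpenCV has them. Camera axes: x right, y down, z forward; pixel columns grow to the right and rows downward; lengths in m; the calibration is good to about 2 mm. A picture is of the moment at which its call begins. camera_params takes no time and is no camera call.
- ticket.sign_off(): hands the job in; it is judged then, once.
The state is a dict: "time": time; "qpos": joint angles; "joint_velocities": joint speeds; "tau": joint torques, N m; "position": TCP position; "eef_rot": TCP orientation; "ft_force": force on the tool from outside, world axes, zero at the start; "moment": the same for the moment, N m; "width": finger opening in m; "grip_force": force on a finger pad.
Only numpy, scipy, OpenCV 4.12 (cv2) and the standard library are available. Lean on these libraries where they do the work, as an engineer would, in place of code of your own. Each camera call takes 0.05 s, during which the arm holds its last target. There are 200 camera calls.

## Task

The lid stay of the small plywood glue press is to be screwed on. First plug the loose wooden stay post fully home into the socket block beside the press and let go of it; then take the lid by its bar handle, swing it up to its balance point, where the weight of the lid stands right over the hinge (some way short of upright because of the iron ballast on it), and finish while still holding it steady there. Do not let the lid go over backwards, and leave everything else on the bench where it is.

Things in the scene. Friction and masses are not known exactly. Their poses are not given: they have to be found in the camera images.
- press_box: Glue press, fixed to the bench: open plywood box 130 (x) x 200 (y) x 80 mm high, lid on top; a wooden socket block (70 x 60 mm, 40 mm high) stands 20 mm off its left (+y) side. Origin on the bench under the middle of the box. x points from the handle side (front) to the hinge side, y to its left along the hinge, z up. Place varies, turned up to 0.3 rad.
- socket_mouth (a point): Centre of the mouth of the rectangular socket, on the top of the socket block, 40 mm above the bench. Axes as the press's: the hole is 28.5 mm along x and 38.5 mm along y, 30 mm deep, with straight sides. Lies at (0, 150, 40) mm in the press's frame.
- post_centre (a point): Middle of the stay post, half-way up: a loose upright dark wooden post, 26 (x) x 36 (y) x 90 mm tall, about 70 g, small brass plate in its top; the lowest 8 mm taper by 3 mm a side. Stands on the bench left or right of the press, turned anyhow. Either way round fits the socket (x along the socket's x). Fully home its foot is 30 mm below the mouth, its top 60 mm above.
- post_foot (a point): Centre of the underside of the stay post, 45 mm below its middle.
- hinge_line (a point): Middle of the lid's hinge line, at the top of the far edge of the plywood box, 80 mm above the bench; the hinge runs along the press's y.
- lid_bar (a point): Middle of the lid's handle: round steel bar 12 mm thick, parallel to the hinge, 175 mm from it along the board and 4 mm above the board's underside; it stands 45 mm beyond the lid's free edge on two arms 80 mm apart, so fingers can straddle it from above between them. Shut, it is 84 mm above the bench. It moves on a circle about the hinge line and turns between the fingers.
- lid (a joint): Angle of the lid (rad): 0 shut and level, grows as it opens, pi/2 upright, stop at 2.4. Plywood board 130 x 200 x 8 mm with an iron bar 30 x 110 x 34 mm on top, 0.5 to 0.9 kg. Centre of mass 60 mm from the hinge along the board and 21 mm above its underside: balance at 1.24 rad (71 degrees). The hinge is almost free: let go, it falls shut from below that and over backwards from above.
- live_centre: Bystander: grey steel lathe centre standing on its flange, 42 mm across, 88 mm tall; on the other side of the press from the post. Origin under its middle.
- tape_measure: Bystander: tape measure 36 x 83 x 63 mm. Origin under its middle.
Things that resemble listed ones, but are neither listed nor needed, are in the scene too. Leave any green or turquoise look-alike of the part that bears post_centre alone.

How it is judged:
By the outcome, as a careful person would: the job done as asked, in the order asked, and still so for the second after the job is handed in, while the arm keeps its last pose, push and grip.
It also fails if it takes over 64 s, if anything falls off the work surface, if the arm or the gripper's body presses on something with over 40 N, if the wrist force passes 120 N, or if a joint passes its speed limit or range.

## Working session

There is one attempt and no reset: what is moved stays moved. The work goes in short steps, Python scripts to look and compute and a tool call to move; the robot and the scene stay as the last step left them, time stands still between calls to the robot, and variables do not carry over. Pictures are saved under pics/ and viewed, at most 10 in all, crops included, and the job is handed in when it is done.

Besides the shell and the picture viewer there is one more tool, called after "Call:" in YAML: its name, and indented under it one key for each argument. servo_tool: Moves the arm, as the interface text tells. Its arguments: {"type":"object","properties":{"grip":{"type":"array"},"offset":{"type":"array"},"rot":{"type":"array"},"grip_force":{"type":"number"}},"required":["grip","offset","rot"]}

```bash
mkdir -p pics
cat > h.py <<'E'
import numpy as np, cv2
from scipy.spatial.transform import Rotation as R
from station import monitor, vision, ticket
def cam(n):
    p=vision.camera_params(n); f=200/np.tan(np.radians(p["fov_y"])/2)
    return np.array([[f,0,p["cx"]],[0,f,p["cy"]],[0,0,1]]),np.array(p["rvec"],float).ravel(),np.array(p["tvec"],float).ravel(),p
def ray(n,uv,z):
    K,r,t,_=cam(n); M=R.from_rotvec(r).as_matrix(); c=-M.T@t
    d=M.T@np.linalg.inv(K)@np.array([uv[0],uv[1],1.]); return c+d*(z-c[2])/d[2]
def proj(n,P):
    K,r,t,_=cam(n); return cv2.projectPoints(np.array(P,float).reshape(-1,3),r,t,K,None)[0].reshape(-1,2)
def snap(n,f):
    im=vision.camera(n); cv2.imwrite('pics/'+f,im[:,:,::-1]); return im
E
python3 - <<'E'
from h import *
for n in("scene","top"):
    snap(n,n+'0.png'); print(cam(n)[3], ray(n,(320,200),0))
s=monitor.read_state();print(s)
E
```

```text
{'fov_y': 53.20080557865379, 'cx': 320.6518859070284, 'cy': 203.2549853438196, 'rvec': array([ 2.46008545, -0.98037712,  0.2579141 ]), 'tvec': array([-0.36803055,  0.45423338,  0.9897719 ])} [0.63308189 0.13632128 0.        ]
{'fov_y': 53.221206252178725, 'cx': 324.77054166047463, 'cy': 195.60160002325554, 'rvec': array([ 2.1277376 , -2.17477251,  0.14161765]), 'tvec': array([0.10401329, 0.57703967, 1.38030753])} [0.56858028 0.10914143 0.        ]
{'time': 0.1, 'qpos': array([-1.3780264 ,  0.46829312, -0.0115702 ,  1.60354288,  0.00600264,
        1.07142166, -0.05631284]), 'joint_velocities': array([ 0.00101934, -0.00133939, -0.000355  , -0.00217212, -0.00079933,
       -0.00013098,  0.00133389]), 'tau': array([ 6.79086352e-04, -5.33524024e+01,  2.14917603e-02, -2.51970130e+01,
        1.15473202e-02,  4.24970698e-03, -1.98745852e-05]), 'position': array([0.15180148, 0.63151088, 0.23842627]), 'eef_rot': array([ 1.17664259e-01,  9.93053099e-01, -8.15056728e-04, -2.89320517e-05]), 'ft_force': array([ 0.33937259, -0.61713831,  0.56448865]), 'moment': array([ 0.01765608, -0.02479789,  0.02619326]), 'grip_force': 0.0, 'width': 0.08552684572118059}
```

View pics/scene0.png

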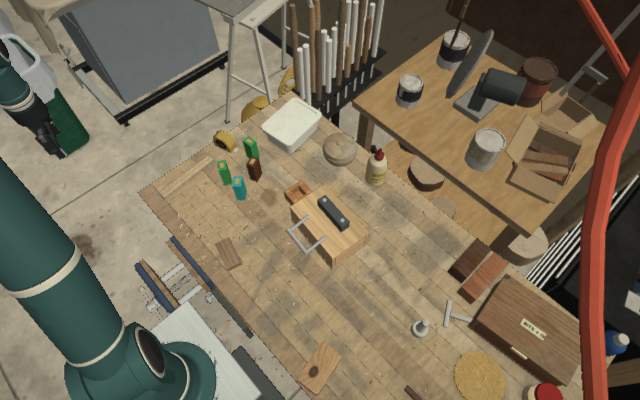

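View pics/top0.png

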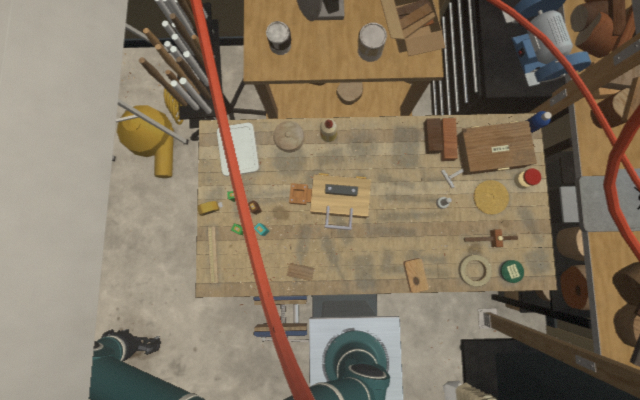

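Scene picture: press at about (330,225), socket block at (298,192), tape measure at (225,141), lathe centre at (421,328). Candidates for the post are green (251,147), green (224,172), turquoise (239,187) and dark brown (254,168), which is at (255,207) in the top picture. I choose the dark brown one and check it in a close crop.

Run:
```python
import cv2,numpy as np
a=cv2.imread('pics/scene0.png')[120:280,200:380]; b=cv2.imread('pics/top0.png')[165:245,190:390]
a=cv2.resize(a,None,fx=4,fy=4,interpolation=cv2.INTER_CUBIC)[:600]; b=cv2.resize(b,None,fx=4,fy=4,interpolation=cv2.INTER_CUBIC)
cv2.imwrite('pics/sc.png',a);cv2.imwrite('pics/tc.png',b)
```

```text
(no output)
```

View pics/sc.png

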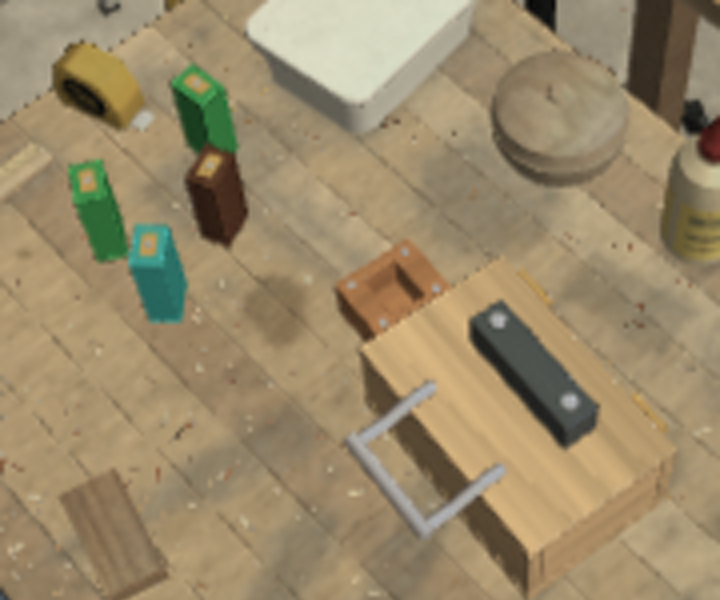

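View pics/tc.png

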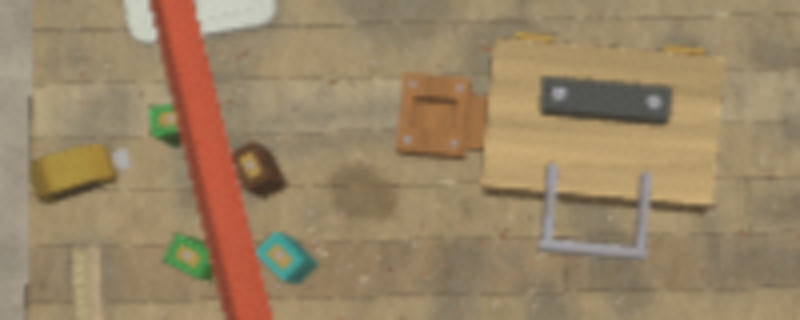

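The crops confirm it: the dark brown post with a brass plate is at scene crop (215,195), between green, green and turquoise look-alikes. Now I'll fit the poses.

```bash
cat > fit.py <<'E'
from h import *
from scipy.optimize import least_squares, minimize
S=lambda *a:[(200+u/4-.4,120+v/4-.4) for u,v in a]; T=lambda *a:[(190+u/4-.4,165+v/4-.4) for u,v in a]
lid=[(-65,100,88),(65,100,88),(65,-100,88),(-65,-100,88)]; bar=[(-110,40,84),(-110,-40,84)]
blk=[(-35,180,40),(35,180,40),(-35,120,40)]
P=np.array(lid+bar+blk)/1000.
s=np.array(S((362,350),(500,258),(675,455),(530,545),(352,440),(424,530),(338,290),(406,241),(373,338)))
t=np.array(T((484,187),(495,40),(723,57),(715,208),(545,247),(645,253),(398,152),(401,74),(466,157)))
def W(p,Q): c,n=np.cos(p[2]),np.sin(p[2]); return np.c_[p[0]+c*Q[:,0]-n*Q[:,1],p[1]+n*Q[:,0]+c*Q[:,1],Q[:,2]]
def pf(which):
    f=lambda p:np.concatenate([(proj(n,W(p,P))-m).ravel() for n,m in which])
    r=least_squares(f,[.6,.1,0],loss='soft_l1'); return r.x,np.round(r.fun.reshape(-1,2),1)
if __name__=="__main__":
    for w in([('scene',s)],[('top',t)],[('scene',s),('top',t)]):
        x,e=pf(w); print(x); 
    print(e.tolist())
    pr=x
    # post by silhouette
    im=cv2.imread('pics/scene0.png'); it=cv2.imread('pics/top0.png'); U=4
    def mask(im,box):
        x0,y0,x1,y1=box; c=cv2.resize(im[y0:y1,x0:x1],None,fx=U,fy=U,interpolation=cv2.INTER_CUBIC).astype(int)
        b,g,r=c[...,0],c[...,1],c[...,2]; return (r<125)&(r>g+8)&(g<70), (r>150)&(g<100)
    B={'scene':(240,150,270,190),'top':(243,192,270,222)}
    M={'scene':mask(im,B['scene']),'top':mask(it,B['top'])}
    for n in M: print(n,M[n][0].sum()/16,M[n][1].sum()/16)
    L=np.array([(a*.013,b*.018,z) for a in(-1,1) for b in(-1,1) for z in(.008,.09)]+[(a*.01,b*.015,0) for a in(-1,1) for b in(-1,1)])
    def cost(p,ns):
        c=0
        for n in ns:
            x0,y0,x1,y1=B[n]; q=(proj(n,W(p,L))-[x0,y0]+.5)*U-.5
            m=np.zeros(M[n][0].shape,np.uint8); cv2.fillConvexPoly(m,cv2.convexHull(np.round(q*16).astype(np.int32).reshape(-1,1,2)),1,shift=4)
            k=cv2.morphologyEx(M[n][0].astype(np.uint8),cv2.MORPH_CLOSE,np.ones((25,25))).astype(bool)
            ig=M[n][1]; c+=((m>0)!=k)[~ig].sum()/16
        return c
    g=ray('scene',(254,168),.045)
    for ns in(['scene'],['top'],['scene','top']):
        best=min((minimize(cost,[g[0],g[1],a],args=(ns,),method='Nelder-Mead',options=dict(initial_simplex=np.array([[g[0],g[1],a]]*4)+np.vstack([np.zeros(3),np.diag([.01,.01,.25])]))) for a in np.arange(-1.4,1.6,.35)),key=lambda r:r.fun)
        print(ns,best.x,best.fun)
    for n,a in(('scene',(251-2,143)),('scene',(222,165)),('scene',(238,180)),('scene',(225,141))): print(n,a,ray(n,a,.09))
    po=best.x
    out=[]
    for n,i in(('scene',im),('top',it)):
        x0,y0,x1,y1=(200,130,290,200) if n=='scene' else (225,185,315,255)
        v=cv2.resize(i[y0:y1,x0:x1],None,fx=6,fy=6,interpolation=cv2.INTER_CUBIC)
        q=((proj(n,W(po,L))-[x0,y0]+.5)*6).astype(int)
        for a,b in((0,1),(2,3),(4,5),(6,7),(1,3),(3,7),(7,5),(5,1),(0,2),(2,6),(6,4),(4,0)): cv2.line(v,tuple(map(int,q[a])),tuple(map(int,q[b])),(255,255,0),1)
        out.append(v[:,:390])
    cv2.imwrite('pics/ov.png',np.hstack(out))
E
python3 fit.py
```

```text
[ 0.57201346  0.03789832 -0.10834499]
[ 0.57314624  0.03671036 -0.10094212]
[ 0.57251987  0.03738987 -0.1052574 ]
[[-1.1, -0.3], [0.4, -0.7], [1.0, -1.3], [0.2, 3.1], [0.7, 1.5], [-0.2, 0.3], [-1.1, -1.0], [0.4, -0.4], [1.6, 0.6], [-0.8, 0.3], [-0.2, -0.3], [0.5, 0.2], [-0.1, -0.1], [0.4, 0.0], [-1.2, 0.5], [-0.5, 0.1], [0.6, 0.1], [-0.6, 0.2]]
scene 229.5 0.0
top 53.375 164.0625
['scene'] [ 0.54140764  0.34100971 -0.97797323] 26.8125
['top'] [0.54027053 0.34734896 0.28311237] 53.4375Traceback (most recent call last):
  File "fit.py", line 37, in <module>
    best=min((minimize(cost,[g[0],g[1],a],args=(ns,),method='Nelder-Mead',options=dict(initial_simplex=np.array([[g[0],g[1],a]]*4)+np.vstack([np.zeros(3),np.diag([.01,.01,.25])]))) for a in np.arange(-1.4,1.6,.35)),key=lambda r:r.fun)
  File "fit.py", line 37, in <genexpr>
    best=min((minimize(cost,[g[0],g[1],a],args=(ns,),method='Nelder-Mead',options=dict(initial_simplex=np.array([[g[0],g[1],a]]*4)+np.vstack([np.zeros(3),np.diag([.01,.01,.25])]))) for a in np.arange(-1.4,1.6,.35)),key=lambda r:r.fun)
              ~~~~~~~~^^^^^^^^^^^^^^^^^^^^^^^^^^^^^^^^^^^^^^^^^^^^^^^^^^^^^^^^^^^^^^^^^^^^^^^^^^^^^^^^^^^^^^^^^^^^^^^^^^^^^^^^^^^^^^^^^^^^^^^^^^^^^^^^^^^^^^^^^^^^^^^^^^^^^^^^^^^^^^
    res = _minimize_neldermead(fun, x0, args, callback, bounds=bounds,
                               **options)
    fxr = func(xr)
    fx = function(np.copy(x), *(wrapper_args + args))
  File "fit.py", line 30, in cost
    x0,y0,x1,y1=B[n]; q=(proj(n,W(p,L))-[x0,y0]+.5)*U-.5
                         ~~~~^^^^^^^^^^
  File "h.py", line 11, in proj
    K,r,t,_=cam(n); return cv2.projectPoints(np.array(P,float).reshape(-1,3),r,t,K,None)[0].reshape(-1,2)
            ~~~^^^
  File "h.py", line 5, in cam
    p=vision.camera_params(n); f=200/np.tan(np.radians(p["fov_y"])/2)
ValueError: time passes only in moves, steps and waits
```

```bash
sed -i 's/^def cam(n):/import functools\n@functools.lru_cache\ndef cam(n):/' h.py
sed -i "s/return (r<125)&(r>g+8)&(g<70), (r>150)&(g<100)/return (g<85)\&(r<130)\&(r>=g), (r>140)\&(r>g+50)\&(b<g+15)\&(g<115)/; s/print(n,M\[n\]\[0\]/cv2.imwrite('pics\/m_'+n+'.png',M[n][0]*255),print(n,M[n][0]/" fit.py
python3 fit.py; python3 -c "
import cv2
t=cv2.imread('pics/top0.png')[198:216:2,244:268:2,::-1]
for r in t: print(' '.join('%d,%d,%d'%tuple(p) for p in r))"
```

```text
[ 0.57201346  0.03789832 -0.10834499]
[ 0.57314624  0.03671036 -0.10094212]
[ 0.57251987  0.03738987 -0.1052574 ]
[[-1.1, -0.3], [0.4, -0.7], [1.0, -1.3], [0.2, 3.1], [0.7, 1.5], [-0.2, 0.3], [-1.1, -1.0], [0.4, -0.4], [1.6, 0.6], [-0.8, 0.3], [-0.2, -0.3], [0.5, 0.2], [-0.1, -0.1], [0.4, 0.0], [-1.2, 0.5], [-0.5, 0.1], [0.6, 0.1], [-0.6, 0.2]]
scene 250.0 0.0
top 86.3125 176.5
['scene'] [ 0.54143874  0.34102429 -1.05367936] 19.125
['top'] [0.54223492 0.34157871 2.08981986] 10.875
['scene', 'top'] [ 0.54155405  0.34135486 -1.04507991] 32.3125
scene (249, 143) [0.57778963 0.40157234 0.09      ]
scene (222, 165) [0.46605155 0.39181318 0.09      ]
scene (238, 180) [0.46806391 0.31528639 0.09      ]
scene (225, 141) [0.52793775 0.45979416 0.09      ]
187,88,63 170,108,84 137,122,99 138,125,101 134,120,97 137,124,99 136,124,101 141,126,105 151,135,107 151,138,113 141,129,103 140,126,102
191,88,64 178,89,66 132,120,98 131,118,99 120,103,82 129,112,89 145,130,108 142,130,105 148,133,105 149,134,105 146,130,104 144,130,103
191,87,63 181,86,61 133,101,78 97,72,52 100,75,51 97,70,50 98,80,62 1
[... 234 characters left out ...]
8,131 142,114,75 86,63,44 84,61,47 148,131,98 162,145,110 159,139,108 160,141,107
192,89,63 186,85,59 176,83,58 106,80,55 156,126,72 144,113,64 95,67,47 78,56,38 115,96,72 156,138,105 156,139,103 163,145,110
194,91,65 189,87,62 187,91,66 124,83,66 99,73,52 89,63,43 69,54,39 69,53,41 81,61,45 147,128,97 159,141,107 160,141,106
191,89,63 189,90,62 185,85,60 142,100,77 85,67,50 63,47,33 65,51,38 71,56,43 106,90,67 159,141,106 158,138,105 158,138,106
191,90,66 190,88,64 186,83,58 175,111,88 134,119,95 124,107,85 106,89,67 148,128,96 160,142,106 163,142,108 164,145,110 155,137,104[ WARN:0@0.605] global loadsave.cpp:1063 imwrite_ Unsupported depth image for selected encoder is fallbacked to CV_8U.
```

View pics/ov.png

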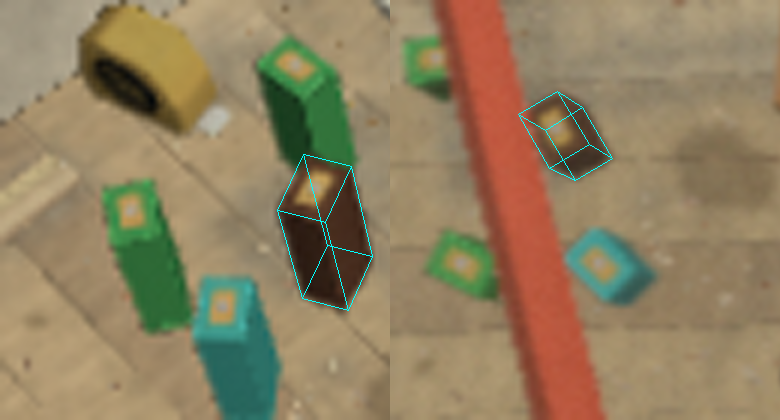

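Overlay fits the brown post well: (0.5415, 0.341), yaw -1.045 rad. The press is at (0.5725, 0.0374), yaw -0.105. Moving above the post.

Call:
servo_tool:
  grip: [0.085,0.085,0.085,0.085,0.085,0.085,0.085,0.085,0.085,0.085]
  offset:
    - [-0.016,-0.007,0]
    - [-0.032,-0.0136,0]
    - [-0.032,-0.0136,0]
    - [-0.032,-0.0136,0]
    - [-0.032,-0.0136,0]
    - [-0.032,-0.0136,0]
    - [-0.032,-0.0136,0]
    - [-0.032,-0.0136,0]
    - [-0.032,-0.0136,0]
    - [-0.032,-0.0136,0]
  rot:
    - [0,0,0]
    - [0,0,0]
    - [0,0,0]
    - [0,0,0]
    - [0,0,0]
    - [0,0,0]
    - [0,0,0]
    - [0,0,0]
    - [0,0,0]
    - [0,0,0]

```text
time: 1.1
position: [0.419, 0.4326, 0.2392]
eef_rot: [0.118, 0.993, -0.0, 0.0]
ft_force: [0.6, 0.4, -0.4]
width: 0.0849
grip_force: 0.0
```

Call:
servo_tool:
  grip: [0.05,0.05,0.05,0.05,0.05,0.05,0.05,0.05,0.05,0.05]
  offset:
    - [-0.032,-0.0136,0]
    - [-0.032,-0.0136,0]
    - [-0.032,-0.0136,0.01]
    - [-0.032,-0.0136,0.01]
    - [-0.014,-0.007,0.01]
    - [0,0,0]
    - [0,0,0]
    - [0,0,0]
    - [0,0,0]
    - [0,0,0]
  rot:
    - [0,0,0]
    - [0,0,0]
    - [0,0,0]
    - [0,0,0]
    - [0,0,0]
    - [0,0,0.14]
    - [0,0,0.14]
    - [0,0,0.14]
    - [0,0,0.14]
    - [0,0,0.14]

```text
time: 2.1
position: [0.5402, 0.3421, 0.2088]
eef_rot: [0.453, 0.891, -0.0, -0.0]
ft_force: [-1.2, 0.4, -0.2]
width: 0.05
grip_force: 0.0
```

Call:
servo_tool:
  grip: [0.05,0.05,0.05,0.05,0.05,0.05,0.05,0.05,0.05,0.05]
  offset:
    - [0,0,0]
    - [0,0,0]
    - [0,0,0]
    - [0,0,0]
    - [0,0,0]
    - [0,0,0]
    - [0,0,0]
    - [0,0,0]
    - [0,0,0]
    - [0,0,0]
  rot:
    - [0,0,0.14]
    - [0,0,0.14]
    - [0,0,0.14]
    - [0,0,0.14]
    - [0,0,0.14]
    - [0,0,0.14]
    - [0,0,0.14]
    - [0,0,0.14]
    - [0,0,0.14]
    - [0,0,0.14]

```text
time: 3.1
position: [0.5401, 0.3422, 0.2088]
eef_rot: [0.921, 0.39, -0.001, -0.0]
ft_force: [-0.8, 0.1, 0.2]
width: 0.0497
grip_force: 0.0
```

```bash
cat >> h.py <<'E'
PR=np.array([.5725,.0374,-.1053])
def pw(x,y,z):
    c,n=np.cos(PR[2]),np.sin(PR[2]); return np.array([PR[0]+c*x-n*y,PR[1]+n*x+c*y,z])
def go(p,a):  # TCP target, world angle of tool y (down-pointing)
    s=monitor.read_state(); q=R.from_quat(s["eef_rot"]); y=np.array([np.cos(a),np.sin(a),0]); z=np.array([0,0,-1.]); x=np.cross(y,z)
    t=R.from_matrix(np.c_[x,y,z]); print('t',round(s['time'],2),'pos',s['position'].round(4),'w',round(s['width'],4),'F',s['ft_force'].round(1),'M',s['moment'].round(2),'q7',s['qpos'].round(2)[[0,6]],'gf',round(s['grip_force'],1))
    print('off',q.inv().apply(np.array(p)-s['position']).round(4),'rot',(q.inv()*t).as_rotvec().round(3))
E
python3 -c "
from h import *
go([.5415,.3413,.06],-1.045)"
```

```text
t 3.1 pos [0.5401 0.3422 0.2088] w 0.0497 F [-0.8  0.1  0.2] M [-0.03 -0.01 -0.  ] q7 [-1.05 -1.1 ] gf 0.0
off [0.0004 0.0017 0.1488] rot [-0.001  0.001  0.275]
```

Call:
servo_tool:
  grip: [0.05,0.05,0.05,0.05,0.05,0.05,0.05,0.05,0.05,0.05]
  offset:
    - [0.0004,0.0017,0]
    - [0,0,0]
    - [0,0,0.018]
    - [0,0,0.022]
    - [0,0,0.022]
    - [0,0,0.022]
    - [0,0,0.022]
    - [0,0,0.022]
    - [0,0,0.014]
    - [0,0,0.007]
  rot:
    - [0,0,0]
    - [0,0,0.138]
    - [0,0,0.137]
    - [0,0,0]
    - [0,0,0]
    - [0,0,0]
    - [0,0,0]
    - [0,0,0]
    - [0,0,0]
    - [0,0,0]

```text
time: 4.1
position: [0.5417, 0.3409, 0.0588]
eef_rot: [0.965, 0.263, -0.001, 0.0]
ft_force: [0.3, 0.4, -0.2]
width: 0.05
grip_force: 0.0
```

Call:
servo_tool:
  grip: [0.04,0.03,0.024,0.02,0.02,0.02,0.02,0.02]
  offset:
    - [0,0,0]
    - [0,0,0]
    - [0,0,0]
    - [0,0,0]
    - [0,0,0]
    - [0,0,0]
    - [0,0,0]
    - [0,0,0]
  rot:
    - [0,0,0]
    - [0,0,0]
    - [0,0,0]
    - [0,0,0]
    - [0,0,0]
    - [0,0,0]
    - [0,0,0]
    - [0,0,0]
  grip_force: 40

```text
time: 4.9
position: [0.5431, 0.3418, 0.0613]
eef_rot: [0.965, 0.262, 0.001, -0.0]
ft_force: [-0.7, 0.6, 5.9]
width: 0.0256
grip_force: 39.9
```

```bash
python3 -c "
from h import *
im=snap('scene','s1.png')
cv2.imwrite('pics/s1c.png',cv2.resize(im[100:240,190:350,::-1],None,fx=4,fy=4))
go(pw(0,.15,.2),PR[2])"
```

```text
t 4.95 pos [0.5431 0.3418 0.0613] w 0.0258 F [-0.7 -0.1  5.6] M [ 0.02  0.08 -0.05] q7 [-1.01 -1.24] gf 39.9
off [-0.0394  0.1567 -0.1388] rot [ 0.001 -0.002 -0.935]
```

View pics/s1c.png

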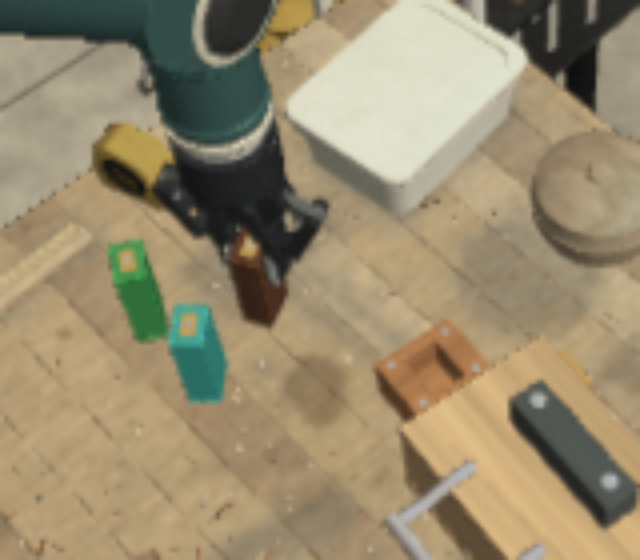

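Picture: the fingers hold the brown post at (262,280) in the crop, and the neighbours are untouched. Lifting and carrying it over the socket.

Call:
servo_tool:
  grip: [0.02,0.02,0.02,0.02,0.02,0.02,0.02,0.02,0.02,0.02]
  offset:
    - [0,0,-0.01]
    - [0,0,-0.02]
    - [0,0,-0.03]
    - [0,0,-0.03]
    - [0,0,-0.03]
    - [0,0,-0.02]
    - [-0.004,0.0167,0]
    - [-0.008,0.03,0]
    - [-0.008,0.03,0]
    - [-0.008,0.03,0]
  rot:
    - [0,0,0]
    - [0,0,0]
    - [0,0,0]
    - [0,0,0]
    - [0,0,0]
    - [0,0,0]
    - [0,0,0]
    - [0,0,0]
    - [0,0,0]
    - [0,0,0]

```text
time: 5.95
position: [0.5718, 0.2326, 0.1992]
eef_rot: [0.965, 0.262, -0.001, 0.0]
ft_force: [-1.0, -0.2, -1.5]
width: 0.0259
grip_force: 39.3
```

Call:
servo_tool:
  grip: [0.02,0.02,0.02,0.02,0.02,0.02,0.02,0.02,0.02,0.02]
  offset:
    - [-0.008,0.03,0]
    - [-0.004,0.02,0]
    - [0,0,0]
    - [0,0,0]
    - [0,0,0]
    - [0,0,0]
    - [0,0,0]
    - [0,0,0]
    - [0,0,0]
    - [0,0,0]
  rot:
    - [0,0,0]
    - [0,0,0]
    - [0,0,-0.135]
    - [0,0,-0.135]
    - [0,0,-0.135]
    - [0,0,-0.135]
    - [0,0,-0.135]
    - [0,0,-0.13]
    - [0,0,-0.13]
    - [0,0,0]

```text
time: 6.95
position: [0.5866, 0.1844, 0.1993]
eef_rot: [0.744, 0.669, -0.001, -0.0]
ft_force: [0.9, -0.7, -0.3]
width: 0.0254
grip_force: 39.3
```

```bash
python3 -c "
from h import *
go(pw(0,.15,.14),PR[2])"
```

```text
t 6.95 pos [0.5866 0.1844 0.1993] w 0.0254 F [ 0.9 -0.7 -0.3] M [-0.01  0.04  0.02] q7 [-0.71 -0.25] gf 39.3
off [0.0024 0.0015 0.0593] rot [-0.002  0.001 -0.001]
```

Call:
servo_tool:
  grip: [0.02,0.02,0.02,0.02,0.02]
  offset:
    - [0.0024,0.0015,0.015]
    - [0,0,0.025]
    - [0,0,0.025]
    - [0,0,0.015]
    - [0,0,0]
  rot:
    - [0,0,0]
    - [0,0,0]
    - [0,0,0]
    - [0,0,0]
    - [0,0,0]

```text
time: 7.45
position: [0.587, 0.1874, 0.117]
eef_rot: [0.744, 0.668, -0.003, -0.001]
ft_force: [0.6, 0.2, -0.0]
width: 0.0253
grip_force: 39.3
```

```bash
python3 -c "
from h import *
go(pw(0,.15,.04),PR[2])
s=monitor.read_state();p=s['position'];R0=R.from_quat(s['eef_rot']).as_matrix()
out=[]
for n,b in(('scene',(265,140,330,215)),('top',(275,170,325,228))):
    im=snap(n,n+'2.png'); x0,y0,x1,y1=b; k=7
    v=cv2.resize(im[y0:y1,x0:x1,::-1],None,fx=k,fy=k,interpolation=cv2.INTER_CUBIC)
    f=p[2]-.0605
    L=[(y,x,z) for z,c in((.008,1),(.05,1)) for x,y in((-.018,-.013),(.018,-.013),(.018,.013),(-.018,.013))]
    Q=[p+R0@np.array([x,y,0])+[0,0,f+z-p[2]] for y,x,z in L]
    H=[pw(a*.01425,.15+d*.01925,.04) for a,d in((-1,-1),(1,-1),(1,1),(-1,1))]
    q=((proj(n,Q)-[x0,y0]+.5)*k).astype(np.int32); h=((proj(n,H)-[x0,y0]+.5)*k).astype(np.int32)
    cv2.polylines(v,[q[:4]],True,(255,255,0));cv2.polylines(v,[q[4:]],True,(255,255,0));cv2.polylines(v,[h],True,(0,0,255))
    for i in range(4): cv2.line(v,tuple(map(int,q[i])),tuple(map(int,q[i+4])),(255,255,0))
    out.append(cv2.copyMakeBorder(v,0,525-v.shape[0],0,0,cv2.BORDER_CONSTANT) if v.shape[0]<525 else v[:525])
o=np.hstack(out)[:,:800]; cv2.imwrite('pics/ov2.png',o)
"
```

```text
t 7.45 pos [0.587  0.1874 0.117 ] w 0.0253 F [ 0.6  0.2 -0. ] M [-0.03  0.03 -0.02] q7 [-0.68 -0.21] gf 39.3
off [-0.0005  0.0017  0.077 ] rot [-0.005  0.003 -0.001]
```

View pics/ov2.png

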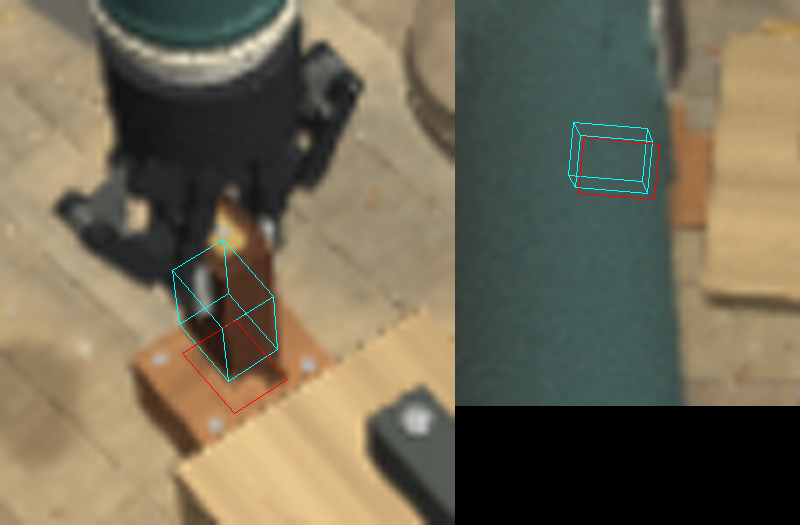

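Picture: the post is over the block, its foot about 1.5 mm right of the drawn model. That matches the grip offset I had estimated. Correcting, then starting to insert.

Call:
servo_tool:
  grip: [0.02,0.02,0.02,0.02,0.02,0.02]
  offset:
    - [0.001,0.0015,0]
    - [0,0,0.006]
    - [0,0,0.006]
    - [0,0,0.006]
    - [0,0,0.004]
    - [0,0,0]
  rot:
    - [0,0,0]
    - [0,0,0]
    - [0,0,0]
    - [0,0,0]
    - [0,0,0]
    - [0,0,0]

```text
time: 8.15
position: [0.5901, 0.1889, 0.0974]
eef_rot: [0.743, 0.669, -0.001, -0.0]
ft_force: [-0.1, -0.2, -0.5]
width: 0.0255
grip_force: 39.3
```

```bash
python3 -c "
from h import *
go(pw(0,.15,.07),PR[2])"
```

```text
t 8.15 pos [0.5901 0.1889 0.0974] w 0.0255 F [-0.1 -0.2 -0.5] M [ 0.05 -0.02 -0.02] q7 [-0.67 -0.19] gf 39.3
off [-0.0025 -0.0015  0.0274] rot [-0.001  0.001  0.   ]
```

Call:
servo_tool:
  grip: [0.02,0.02,0.02,0.02,0.02,0.02]
  offset:
    - [-0.0009,-0.0015,0]
    - [0,0,0.003]
    - [0,0,0.003]
    - [0,0,0.003]
    - [0,0,0.003]
    - [0,0,0]
  rot:
    - [0,0,0]
    - [0,0,0]
    - [0,0,0]
    - [0,0,0]
    - [0,0,0]
    - [0,0,0]

```text
time: 8.75
position: [0.5889, 0.1888, 0.0858]
eef_rot: [0.743, 0.669, 0.0, -0.0]
ft_force: [0.8, 2.3, -2.1]
width: 0.0256
grip_force: 39.3
```

```bash
python3 -c "
from h import *
go(pw(0,.15,.07),PR[2])"
```

```text
t 8.75 pos [0.5889 0.1888 0.0858] w 0.0256 F [ 0.8  2.3 -2.1] M [ 0.59 -0.19  0.03] q7 [-0.66 -0.19] gf 39.3
off [-0.0023 -0.0004  0.0158] rot [-0.    -0.     0.001]
```

Call:
servo_tool:
  grip: [0.02,0.02,0.02,0.02,0.02,0.02,0.02]
  offset:
    - [0.0007,0,0]
    - [0,0,0.003]
    - [0,0,0.003]
    - [0,0,0.003]
    - [0,0,0.003]
    - [0,0,0.003]
    - [0,0,0]
  rot:
    - [0,0,0]
    - [0,0,0]
    - [0,0,0]
    - [0,0,0]
    - [0,0,0]
    - [0,0,0]
    - [0,0,0]

```text
time: 9.45
position: [0.5892, 0.1889, 0.0713]
eef_rot: [0.743, 0.669, -0.0, -0.0]
ft_force: [-0.1, 1.7, 1.3]
width: 0.0255
grip_force: 39.6
```

```bash
python3 -c "
from h import *
go(pw(0,.15,.07),PR[2])"
```

```text
t 9.45 pos [0.5892 0.1889 0.0713] w 0.0255 F [-0.1  1.7  1.3] M [ 0.09  0.17 -0.02] q7 [-0.66 -0.18] gf 39.6
off [-0.0025 -0.0006  0.0013] rot [-0. -0.  0.]
```

Near the bottom. Pressing a little further to feel the floor.

Call:
servo_tool:
  grip: [0.02,0.02,0.02,0.02,0.02]
  offset:
    - [0,0,0.001]
    - [0,0,0.001]
    - [0,0,0.001]
    - [0,0,0]
    - [0,0,0]
  rot:
    - [0,0,0]
    - [0,0,0]
    - [0,0,0]
    - [0,0,0]
    - [0,0,0]

```text
time: 9.95
position: [0.5893, 0.189, 0.0712]
eef_rot: [0.743, 0.669, 0.0, -0.001]
ft_force: [-8.6, -0.0, 22.3]
width: 0.0256
grip_force: 42.4
```

Floor reached: 22 N, and the height matches the fully home position. Relieving the push, opening and rising.

Call:
servo_tool:
  grip: [0.02,0.028,0.036,0.044,0.05,0.05,0.05,0.05,0.05,0.05]
  offset:
    - [0,0,-0.0025]
    - [0,0,0]
    - [0,0,0]
    - [0,0,0]
    - [0,0,0]
    - [0,0,-0.01]
    - [0,0,-0.03]
    - [0,0,-0.04]
    - [0,0,-0.04]
    - [0,0,-0.02]
  rot:
    - [0,0,0]
    - [0,0,0]
    - [0,0,0]
    - [0,0,0]
    - [0,0,0]
    - [0,0,0]
    - [0,0,0]
    - [0,0,0]
    - [0,0,0]
    - [0,0,0]

```text
time: 10.95
position: [0.5908, 0.1891, 0.2153]
eef_rot: [0.743, 0.669, 0.003, 0.001]
ft_force: [0.4, -0.5, 0.3]
width: 0.0497
grip_force: 0.0
```

```bash
python3 -c "
from h import *
go(pw(-.11,0,.15),PR[2])
p=monitor.read_state()['position']
im=snap('scene','s3.png')
v=cv2.resize(im[130:270,230:380,::-1],None,fx=4,fy=4,interpolation=cv2.INTER_CUBIC)
Q=[pw(a*.013,.15+b*.018,.1) for a,b in((-1,-1),(1,-1),(1,1),(-1,1))]+[pw(-.11,.04,.084),pw(-.11,-.04,.084)]
q=((proj('scene',Q)-[230,130]+.5)*4).astype(np.int32)
cv2.polylines(v,[q[:4]],True,(255,255,0));cv2.line(v,tuple(map(int,q[4])),tuple(map(int,q[5])),(0,0,255))
cv2.imwrite('pics/s3c.png',v)"
```

```text
t 10.95 pos [0.5908 0.1891 0.2153] w 0.0497 F [ 0.4 -0.5  0.3] M [ 0.02 -0.05  0.  ] q7 [-0.72 -0.26] gf 0.0
off [-0.153  -0.1125  0.0643] rot [ 0.005 -0.003 -0.   ]
```

View pics/s3c.png

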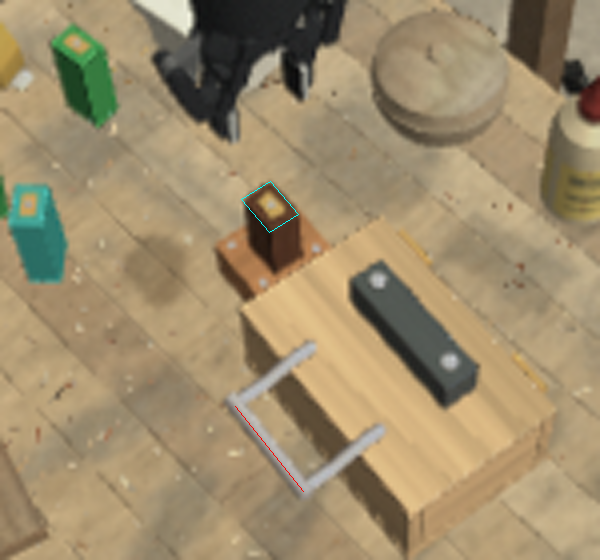

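Picture: the post stands home, its top exactly on the outline at (270,205), and the bar is on the red line at (270,445). Going to the bar.

Call:
servo_tool:
  grip: [0.04,0.04,0.04,0.04,0.04,0.04,0.04,0.04,0.04,0.04]
  offset:
    - [-0.013,-0.0095,0]
    - [-0.025,-0.018,0]
    - [-0.03,-0.0225,0]
    - [-0.03,-0.0225,0]
    - [-0.03,-0.0225,0]
    - [-0.025,-0.0175,0]
    - [0,0,0.02]
    - [0,0,0.03]
    - [0,0,0.015]
    - [0,0,0]
  rot:
    - [0,0,0]
    - [0,0,0]
    - [0,0,0]
    - [0,0,0]
    - [0,0,0]
    - [0,0,0]
    - [0,0,0]
    - [0,0,0]
    - [0,0,0]
    - [0,0,0]

```text
time: 12.0
position: [0.4598, 0.0483, 0.1445]
eef_rot: [0.743, 0.669, -0.002, -0.001]
ft_force: [1.3, 0.9, -0.2]
width: 0.0396
grip_force: 0.0
```

```bash
python3 -c "
from h import *
go(pw(-.11,0,.073),PR[2])"
```

```text
t 12.0 pos [0.4598 0.0483 0.1445] w 0.0396 F [ 1.3  0.9 -0.2] M [-0.03 -0.01 -0.02] q7 [-0.62 -0.06] gf 0.0
off [0.0012 0.0035 0.0715] rot [-0.003  0.002 -0.   ]
```

Call:
servo_tool:
  grip: [0.04,0.04,0.04,0.04,0.04,0.04]
  offset:
    - [0.001,0.001,0.015]
    - [0,0,0.02]
    - [0,0,0.02]
    - [0,0,0.012]
    - [0,0,0]
    - [0,0,0]
  rot:
    - [0,0,0]
    - [0,0,0]
    - [0,0,0]
    - [0,0,0]
    - [0,0,0]
    - [0,0,0]

```text
time: 12.6
position: [0.4629, 0.0495, 0.0795]
eef_rot: [0.743, 0.669, 0.0, 0.0]
ft_force: [-0.3, -0.2, 0.7]
width: 0.0398
grip_force: 0.0
```

```bash
python3 -c "
from h import *
go(pw(-.11,0,.073),PR[2])"
```

```text
t 12.6 pos [0.4629 0.0495 0.0795] w 0.0398 F [-0.3 -0.2  0.7] M [ 0.    0.01 -0.  ] q7 [-0.55  0.04] gf 0.0
off [-0.0005  0.0003  0.0065] rot [ 0.001 -0.     0.   ]
```

Call:
servo_tool:
  grip: [0.04,0.04,0.03,0.02,0.012,0.005,0.005,0.005,0.005]
  offset:
    - [0,0,0.006]
    - [0,0,0]
    - [0,0,0]
    - [0,0,0]
    - [0,0,0]
    - [0,0,0]
    - [0,0,0]
    - [0,0,0]
    - [0,0,0]
  rot:
    - [0,0,0]
    - [0,0,0]
    - [0,0,0]
    - [0,0,0]
    - [0,0,0]
    - [0,0,0]
    - [0,0,0]
    - [0,0,0]
    - [0,0,0]
  grip_force: 30

```text
time: 13.5
position: [0.4634, 0.0495, 0.0732]
eef_rot: [0.743, 0.669, 0.001, 0.001]
ft_force: [5.1, 0.0, 3.0]
width: 0.0108
grip_force: 29.2
```

```bash
python3 -c "
from h import *
go(pw(-.11,0,.073),PR[2])
# arc steps in press frame: tool y=+x press, tool z=-up
th=np.linspace(0,1,31); 
b=lambda t:np.array([-.175*np.cos(t)+.004*np.sin(t),.175*np.sin(t)+.004*np.cos(t)])
A=np.array([b(t) for t in np.arange(0,1.25,.04)]); d=np.diff(A,axis=0)
print((1000*np.c_[d[:,0],-d[:,1]]).round(1).tolist(), b(1.24)-b(0))
"
```

```text
t 13.5 pos [0.4634 0.0495 0.0732] w 0.0108 F [5.1 0.  3. ] M [-0.13 -0.82 -0.01] q7 [-0.54  0.05] gf 29.2
off [-0.0006 -0.0003  0.0002] rot [ 0.002 -0.     0.   ]
[[0.3, -7.0], [0.6, -7.0], [0.9, -6.9], [1.1, -6.9], [1.4, -6.9], [1.7, -6.8], [2.0, -6.7], [2.2, -6.6], [2.5, -6.5], [2.7, -6.4], [3.0, -6.3], [3.3, -6.2], [3.5, -6.1], [3.7, -5.9], [4.0, -5.8], [4.2, -5.6], [4.4, -5.4], [4.6, -5.3], [4.8, -5.1], [5.0, -4.9], [5.2, -4.7], [5.4, -4.4], [5.6, -4.2], [5.7, -4.0], [5.9, -3.8], [6.0, -3.5], [6.2, -3.3], [6.3, -3.0], [6.4, -2.8], [6.5, -2.5], [6.6, -2.3]] [0.12194379 0.16281139]
```

Call:
servo_tool:
  grip: [0.005,0.005,0.005,0.005,0.005,0.005,0.005,0.005,0.005,0.005]
  offset:
    - [0,0.0003,-0.007]
    - [0,0.0006,-0.007]
    - [0,0.0009,-0.0069]
    - [0,0.0011,-0.0069]
    - [0,0.0014,-0.0069]
    - [0,0.0017,-0.0068]
    - [0,0.002,-0.0067]
    - [0,0.0022,-0.0066]
    - [0,0.0025,-0.0065]
    - [0,0.0027,-0.0064]
  rot:
    - [0,0,0]
    - [0,0,0]
    - [0,0,0]
    - [0,0,0]
    - [0,0,0]
    - [0,0,0]
    - [0,0,0]
    - [0,0,0]
    - [0,0,0]
    - [0,0,0]

```text
time: 14.5
position: [0.4784, 0.0479, 0.1404]
eef_rot: [0.743, 0.669, 0.0, 0.001]
ft_force: [8.0, 0.1, -7.2]
width: 0.0106
grip_force: 29.4
```

Call:
servo_tool:
  grip: [0.005,0.005,0.005,0.005,0.005,0.005,0.005,0.005,0.005,0.005]
  offset:
    - [0,0.003,-0.0063]
    - [0,0.0033,-0.0062]
    - [0,0.0035,-0.0061]
    - [0,0.0037,-0.0059]
    - [0,0.004,-0.0058]
    - [0,0.0042,-0.0056]
    - [0,0.0044,-0.0054]
    - [0,0.0046,-0.0053]
    - [0,0.0048,-0.0051]
    - [0,0.005,-0.0049]
  rot:
    - [0,0,0]
    - [0,0,0]
    - [0,0,0]
    - [0,0,0]
    - [0,0,0]
    - [0,0,0]
    - [0,0,0]
    - [0,0,0]
    - [0,0,0]
    - [0,0,0]

```text
time: 15.5
position: [0.5166, 0.0438, 0.1971]
eef_rot: [0.743, 0.669, -0.001, -0.001]
ft_force: [-4.9, 0.3, -1.5]
width: 0.011
grip_force: 29.3
```

```bash
python3 -c "
from h import *
h=pw(.065,0,.08); s=monitor.read_state(); go(h,PR[2]); p=s['position']+[0,0,.011]-h
print('r',np.hypot(p[2],p[0]),'ang',np.arctan2(p[2],-p[0]*np.cos(PR[2])-p[1]*np.sin(PR[2]))-np.arctan2(4,175))"
```

```text
t 15.5 pos [0.5166 0.0438 0.1971] w 0.011 F [-4.9  0.3 -1.5] M [0.06 1.02 0.  ] q7 [-0.6  -0.05] gf 29.3
off [-0.0005  0.1217  0.1167] rot [-0.004  0.     0.   ]
r 0.17594053198635284 ang 0.790100324547277
```

Call:
servo_tool:
  grip: [0.005,0.005,0.005,0.005,0.005,0.005,0.005,0.005,0.005,0.005]
  offset:
    - [0,0.0052,-0.0047]
    - [0,0.0054,-0.0044]
    - [0,0.0056,-0.0042]
    - [0,0.0057,-0.004]
    - [0,0.0059,-0.0038]
    - [0,0.006,-0.0035]
    - [0,0.0062,-0.0033]
    - [0,0.0063,-0.003]
    - [0,0.0048,-0.0021]
    - [0,0.0032,-0.0013]
  rot:
    - [0,0,0]
    - [0,0,0]
    - [0,0,0]
    - [0,0,0]
    - [0,0,0]
    - [0,0,0]
    - [0,0,0]
    - [0,0,0]
    - [0,0,0]
    - [0,0,0]

```text
time: 16.5
position: [0.5723, 0.0377, 0.2327]
eef_rot: [0.743, 0.669, 0.0, -0.0]
ft_force: [-3.9, 0.1, 6.4]
width: 0.011
grip_force: 31.2
```

Call:
servo_tool:
  grip: [0.005,0.005,0.005,0.005]
  offset:
    - [0,0.0032,-0.0013]
    - [0,0,0]
    - [0,0,0]
    - [0,0,0]
  rot:
    - [0,0,0]
    - [0,0,0]
    - [0,0,0]
    - [0,0,0]

```text
time: 16.9
position: [0.5753, 0.0374, 0.2339]
eef_rot: [0.743, 0.669, 0.0, -0.0]
ft_force: [-4.4, -0.6, 6.5]
width: 0.0108
grip_force: 31.1
```

```bash
cat > ang.py <<'E'
from h import *
h=pw(.065,0,.08); s=monitor.read_state(); b=lambda t:pw(.065-.175*np.cos(t)+.004*np.sin(t),0,.08+.175*np.sin(t)+.004*np.cos(t)-.011)
go(b(1.24),PR[2]); p=s['position']+[0,0,.011]-h
print('r',np.linalg.norm(p),'ang',np.arctan2(p[2],-p[0]*np.cos(PR[2])-p[1]*np.sin(PR[2]))-np.arctan2(4,175))
E
python3 ang.py
python3 - <<'E'
from h import *
b=(265,110,385,260);k=4;im=snap('scene','s4.png');v=cv2.resize(im[b[1]:b[3],b[0]:b[2],::-1],None,fx=k,fy=k,interpolation=cv2.INTER_CUBIC)
for t,col in((1.24,(0,0,255)),):
    C=lambda a,n,y:pw(.065-a*np.cos(t)+n*np.sin(t),y,.08+a*np.sin(t)+n*np.cos(t))
    q=((proj('scene',[C(0,0,.1),C(.13,0,.1),C(.13,0,-.1),C(0,0,-.1),C(.175,.004,.04),C(.175,.004,-.04)])-[b[0],b[1]]+.5)*k).astype(np.int32)
    cv2.polylines(v,[q[:4]],True,col);cv2.line(v,tuple(map(int,q[4])),tuple(map(int,q[5])),col)
cv2.imwrite('pics/s4c.png',v)
E
```

```text
t 16.9 pos [0.5753 0.0374 0.2339] w 0.0108 F [-4.4 -0.6  6.5] M [-0.04  1.    0.01] q7 [-0.55 -0.02] gf 31.1
off [-0.0003  0.0092 -0.0019] rot [ 0. -0.  0.]
r 0.17623838314385645 ang 1.1868644583033117
```

View pics/s4c.png

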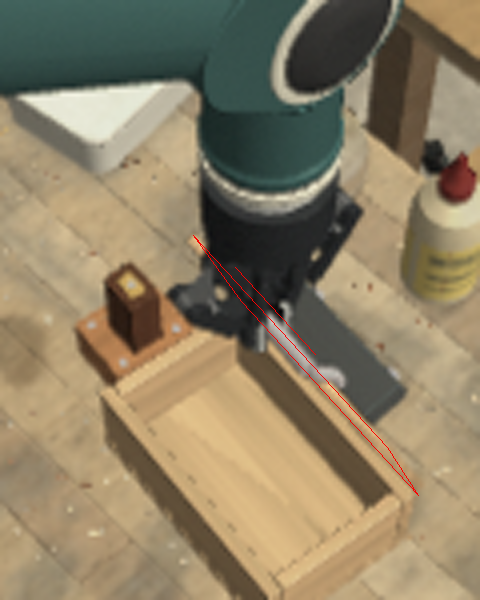

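Picture: the lid is steeply up and held, seen edge-on near the 1.24 outline, and the post still stands home. Kinematics gives 1.19 rad, so a small advance is left.

Call:
servo_tool:
  grip: [0.005,0.005,0.005,0.005,0.005,0.005,0.005]
  offset:
    - [0,0.003,-0.001]
    - [0,0.003,-0.0009]
    - [0,0.0025,-0.0007]
    - [0,0,0]
    - [0,0,0]
    - [0,0,0]
    - [0,0,0]
  rot:
    - [0,0,0]
    - [0,0,0]
    - [0,0,0]
    - [0,0,0]
    - [0,0,0]
    - [0,0,0]
    - [0,0,0]

```text
time: 17.65
position: [0.5843, 0.0364, 0.2367]
eef_rot: [0.743, 0.669, 0.001, 0.001]
ft_force: [-3.9, -0.5, 6.5]
width: 0.0109
grip_force: 31.4
```

```bash
python3 ang.py
python3 - <<'E'
from h import *
p=monitor.read_state()['position']; d=p-np.array([.4634,.0495,.0732]); print('chord ang',2*np.arcsin(np.linalg.norm(d)/2/.17505), 'dir ang',2*(np.pi/2-np.arctan2(d[2],np.hypot(d[0],d[1])))-2*np.arctan2(4,175))
E
```

```text
t 17.65 pos [0.5843 0.0364 0.2367] w 0.0109 F [-3.9 -0.5  6.5] M [-0.06  0.69 -0.05] q7 [-0.55 -0.01] gf 31.4
off [-0.0003  0.0001  0.0009] rot [ 0.002 -0.     0.   ]
r 0.1759167359521474 ang 1.2410326848432114
chord ang 1.24246232519047 dir ang 1.2334335249020054
```

Three estimates agree on about 1.24 rad (1.233 to 1.242), and the lid is held steady. Handing in.

```bash
python3 -c "
from h import *
print(ticket.sign_off())"
```

```text
the job is handed in; nothing more can be done
None
```

The stay post is fully home in its socket and released, and the job was handed in at 17.65 s with the lid held still at about 1.24 rad, its balance point.

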